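Put the stray sole on its stack and lay the awl in the tool tray

ROBOT

A 6-joint arm with a two-finger parallel gripper is mounted at the origin on the work surface. World frame = base frame: x ahead of the robot, y to its left, z up, the work surface at z = 0. Lengths are in mm, angles in rad, forces in N, time in s.
With the tool pointing down it reaches from about 325 to 875 mm from the base axis. Payload 4.4 kg.
Tool frame: the origin (TCP) lies on the centre line of the jaws, within the pads' length; the fingertips stand ahead of it and the grasp point (between the pads) lies 6 mm ahead of it (ctrl.tcp_to_tips is the z of the fingertips in the tool frame, in mm); z points along the fingers, y is the line along which they close (so a half turn about z gives the same grasp; the last joint's range is limited). The gripper opens to 85 mm and grips with 20 to 120 N. Pads are 22 mm wide; open, the fingers measure 114 mm over their backs; the gripper's body (76 mm by 85 mm) begins 54 mm behind the grasp point. The pads swing forward as they close: fully open they stand 13 mm farther back than shut.
Start: joints at [1.133, 0.207, 1.542, -0, 1.393, -0.15], TCP at [163.22, 551.35, 256.282] pointing down, gripper open.
Joint ranges: [-2.73, 2.73], [-0.86, 2.22], [0.23, 2.46], [-1.11, 4.25], [0.08, 2.63], [-2.82, 2.82]. Speed limits (rad/s): [2.79, 2.79, 3.14, 3.14, 3.14, 3.14].

INTERFACE

Orientations are given as a 3x3 rotation matrix whose columns are the frame's x, y, z axes.
In Python, from plant import ctrl, sensors, optics gives the robot as it stands. Calls block until the motion is done:
- ctrl.move_ptp(position, orientation): joint-space move of the TCP to a pose.
- ctrl.move_l(position, rot=None, vel=150, threshold=None): straight line of the TCP; rot=None keeps the orientation; vel is the mean speed in mm/s. With threshold (N) it stops when the force on the tool has changed by that much, and returns True; else False.
- ctrl.set_joints(angles): joint-space move.
- ctrl.gripper_to(opening, force=None): finger opening in mm; force is the grip in N (None keeps the last); returns when the fingers have stopped.
- ctrl.hold(seconds).
- ctrl.solve_ik(position, orientation): joint angles nearest the present ones, or None.
- sensors.read_state(): the state.
- optics.grab_frame(name): name is "scene" or "top"; returns (picture, depth): 400x640x3 uint8, red, green, blue; 400x640 float32, mm along the optical axis (not along the pixel's ray), 0 where there is no reading.
- optics.camera_params(name): a dict with "mtx" (3x3 intrinsics, pixels), "R" (3x3) and "t" (3): a world point X has camera coordinates R X + t. Camera axes: x right, y down, z forward; pixel columns grow to the right and rows downward; lengths in mm; the calibration is good to about 2 mm. A picture is of the moment at which its call begins. camera_params takes no time and is no camera call.
A pose or a line that the arm cannot do raises ctrl.MotionError and nothing moves.
- ctrl.finish_job(): hands the job in; it is judged then, once.
The state is a dict: "t": time; "q": joint angles; "qvel": joint speeds; "tau": joint torques, N m; "eef_pos": TCP position; "eef_rot": TCP orientation; "force": force on the tool from outside, world axes, zero at the start; "wrist_torque": the same for the moment, N m; "grip_width": finger opening in mm; "grasp_force": force on a finger pad.
Only numpy, scipy, OpenCV 4.12 (cv2) and the standard library are available. Lean on these libraries where they do the work, as an engineer would, in place of code of your own. Each camera call takes 0.05 s, during which the arm holds its last target. There are 200 camera calls.

TASK

Tidy the sole-stitching bench: put the sole that lies across the tool tray on top of the low stack of three soles beside the tray, lined up with the stack and with its toe pointing the same way, and pull the red-handled awl out of the leaning tool holder and lay it flat inside the tray with its handle at the yellow end. Set both down gently, letting go only when they rest or nearly so (do not drop or throw the awl down), and leave the other tools in the holder and everything else on the bench where they are.

Things in the scene. Friction and masses are not known exactly. Their poses are not given: they have to be found in the camera images.
- sole: Loose black rubber shoe sole, 175 long, 22 thick, lying flat across the tray's two long rims at the start (underside 35 above the bench), about 0.2 kg. Origin: centre of its underside; x points to the toe, z up. Width 66 in the forefoot (x from 25 to 87), 50 at the waist (x from -35 to 25; the place to grasp, fingers closing along y), 56 at the heel (x from -90 to -35).
- sole_toe (a point): Point near the toe of the loose sole, 85 along its x axis from its origin, on its underside.
- stack: Fixed low stack of three like black soles, 66 high, same outline as the loose sole; it stands either to the left or to the right of the tray. Origin: centre of its underside; x points to its toe, z up.
- stack_top (a point): Centre of the stack's top face, 66 above the bench: the loose sole's origin belongs here.
- stack_toe (a point): Point near the toe on the stack's top face, 85 along the stack's x axis.
- tray: Fixed open aluminium tool tray, 240 (x) by 90 (y), 35 high, walls and floor 5 thick, inside 230 by 80. Origin: centre of its underside; the end at its +x (always the end farther from the robot) is marked with a yellow band; z up.
- holder: Fixed wooden tool holder on the other side of the tray from the stack; base 130 (x) by 190 (y). Origin: centre of its underside. Its block (180 wide, 40 thick, 93 high) leans 40 degrees from vertical to the holder's +x (away from the robot) and has three 13 square open pockets side by side at y = -66, 0, 66: mouths at x = 30, z = 80, 80 deep along the lean.
- awl: Loose awl, 172 long, 0.12 kg: red square handle 26 by 26 by 100, round steel shank 9 in diameter by 72. Origin on the axis at the handle's shoulder; z along the handle to its butt (shank at -z); x, y square to the handle's faces. Starts in a pocket, shank in, shoulder on the mouth, leaning 40 to 45 degrees to the holder's +x; sits loosely, slides out along its own axis; grasp its two y faces.
- awl_tip (a point): Tip of the awl's shank, on its axis, 72 below the shoulder.
- awl_butt (a point): End of the awl's red handle, on its axis, 100 above the shoulder.
- rasp: Neighbouring tool in the holder, with black square handle 26 by 26 by 92 and the same shank and origin as the awl. Leave alone.
- scraper: Neighbouring tool in the holder, with pale wooden square handle 26 by 26 by 104 and the same shank and origin as the awl. Leave alone.
- glue_can: Loose yellow can with a white label, 66 in diameter, 110 high; origin at the centre of its underside. Leave alone.
- dye_jar: Loose amber jar, 60 in diameter, 85 high; origin at the centre of its underside. Leave alone.
- thread: Loose blue thread spool, 44 in diameter, 60 high, upright; origin at the centre of its underside. Leave alone.
- hammer: Loose hammer, 200 long, lying towards the far side of the bench. Leave alone.

How it is judged (in metres and radians):
At the end, for the whole second after the job is handed in: The sole lies flat on the stack, origin within 20 mm and toe point within 30 mm of the stack's; the awl lies flat inside the tray (shoulder, tip and butt within its walls and under 30 mm above the bench) with its butt to the yellow end; both at rest (horizontal distance between sole and stack_top below 0.02 m and horizontal distance between sole_toe and stack_toe below 0.03 m and height (world z) of sole between 0.06 and 0.073 m and angle between sole's own z axis and vertical below 0.1 rad and linear speed of each of sole, awl below 0.02 m/s and y of awl_tip in the frame of tray between -0.04 and 0.04 m and height (world z) of each of awl_tip, awl_butt, awl below 0.03 m and y of awl_butt in the frame of tray between -0.04 and 0.04 m and y of awl in the frame of tray between -0.04 and 0.04 m and x of awl_tip in the frame of tray between -0.117 and -0.045 m and x of awl_butt in the frame of tray between 0.045 and 0.117 m); the robot touches nothing.
It fails at once if another tool in the holder is moved more than 20 mm (distance of any of rasp, scraper from where it was at the start of the episode above 0.02 m).
It fails at once if the can, jar, spool or hammer is moved more than 20 mm (distance of any of glue_can, dye_jar, thread, hammer from where it was at the start of the episode above 0.02 m).
It fails at once if the sole is let go more than about 30 mm above the stack (height (world z) of sole above 0.096 m and contact force between the fingers and sole below 0.05 N).
It fails at once if the awl is let go in the air away from the holder (height (world z) of awl above 0.07 m and distance between awl and holder above 0.17 m and contact force between the fingers and awl below 0.05 N).
It fails at once if the awl topples or is thrown (turns faster than 7 rad/s) (angular speed of awl above 7 rad/s).
It also fails if it takes over 66 s, if anything falls off the work surface, if the arm or the gripper's body presses on something with over 40 N, if the wrist force passes 120 N, or if a joint passes its speed limit or range.

## Working session

There is one attempt and no reset: what is moved stays moved. The work goes in short steps, each a Python script; the robot and the scene stay as the last script left them, time stands still between calls to the robot, and variables do not carry over. Pictures are saved under pics/ and viewed, at most 10 in all, crops included, and the job is handed in when it is done.

```bash
mkdir -p pics; ls
python3 - <<'E'
from plant import ctrl,sensors,optics
import cv2,numpy as np
for n in("top","scene"):
    p,d=optics.grab_frame(n); np.savez(f"pics/{n}0.npz",p=p,d=d); cv2.imwrite(f"pics/{n}0.png",p[:,:,::-1])
    c=optics.camera_params(n); print(n,c["mtx"].tolist(),np.round(c["R"],3).tolist(),np.round(c["t"],1))
print(ctrl.tcp_to_tips,sensors.read_state()["t"])
E
```

```text
pics
top [[390.60096397683077, 0.0, 323.4339672231267], [0.0, 390.60096397683077, 198.65745431591526], [0.0, 0.0, 1.0]] [[0.001, -1.0, 0.006], [-0.981, -0.002, -0.195], [0.195, -0.006, -0.981]] [ 27.7 635.8 977.6]
scene [[387.70707216796956, 0.0, 310.6945780502086], [0.0, 387.70707216796956, 200.4869113745824], [0.0, 0.0, 1.0]] [[0.331, 0.944, 0.018], [0.624, -0.204, -0.755], [-0.708, 0.261, -0.656]] [-219.  -274.5 1494.3]
25.0 0.1
```

View pics/top0.png

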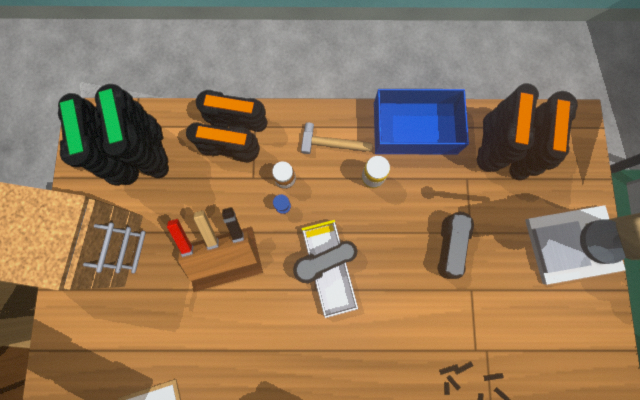

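View pics/scene0.png

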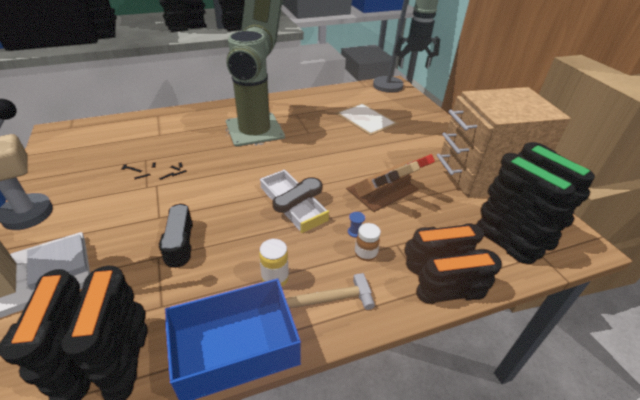

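The top view shows the tray at about (330,268) with the sole across it at (325,261). The stack is on the right at (456,245). The holder is on the left at (220,258), with the red awl at (178,235) at the left end, then the pale scraper and the black rasp. I'll enlarge these areas.

```bash
cat > h.py <<'E'
import numpy as np,cv2
from plant import ctrl,sensors,optics
def deproj(n,d,uv,z=None):
    """world points of pixels: from depth, or on plane z"""
    c=optics.camera_params(n);uv=np.atleast_2d(uv).astype(float)
    r=np.c_[uv,np.ones(len(uv))]@np.linalg.inv(c["mtx"]).T
    o=-c["R"].T@c["t"];w=r@c["R"]
    s=(z-o[2])/w[:,2] if z is not None else d[uv[:,1].round().astype(int),uv[:,0].round().astype(int)]
    return o+w*np.asarray(s)[:,None]
E
python3 - <<'E'
from h import *
f=np.load("pics/top0.npz");p,d=f["p"],f["d"]
a=cv2.resize(p[205:325,285:335+150],None,fx=4,fy=4,interpolation=cv2.INTER_CUBIC)
b=cv2.resize(p[195:295,155:285],None,fx=6,fy=6,interpolation=cv2.INTER_CUBIC)
cv2.imwrite("pics/a.png",a[:,:,::-1]);cv2.imwrite("pics/b.png",b[:,:,::-1])
v,u=np.mgrid[0:400,0:640]; P=deproj("top",d,np.c_[u.ravel(),v.ravel()]).reshape(400,640,3)
np.save("pics/P.npy",P)
def reg(u0,u1,v0,v1,z0,z1):
    m=np.zeros((400,640),bool);m[v0:v1,u0:u1]=1;m&=(P[...,2]>z0)&(P[...,2]<z1)
    return P[m]
for nm,r in(("sole",(285,365,235,290,48,65)),("stack",(435,480,205,285,55,75))):
    q=reg(*r);(c,s,an)=cv2.minAreaRect(q[:,:2].astype(np.float32))
    ax=np.linalg.svd(q[:,:2]-q[:,:2].mean(0),full_matrices=False)[2][0]
    t=(q[:,:2]-c)@ax; w=(q[:,:2]-c)@[-ax[1],ax[0]]
    print(nm,len(q),c,s,an,"z",np.median(q[:,2]),"ax",ax,np.degrees(np.arctan2(ax[1],ax[0])))
    for k in range(-90,90,20):
        g=w[(t>=k)&(t<k+20)]; print(k,np.round([g.min(),g.max()],0) if len(g) else None,end=" ")
    print()
# tray rims z~35
q=reg(295,365,215,322,28,40);print("rim",len(q),cv2.minAreaRect(q[:,:2].astype(np.float32)))
E
```

```text
sole 1398 (474.4251403808594, 24.99182891845703) (66.74099731445312, 176.11343383789062) 26.18158721923828 z 56.95157242213634 ax [ 0.41300507 -0.91072873] -65.60625139528892
-90 [-29.  26.] -70 [-34.  31.] -50 [-35.  32.] -30 [-34.  30.] -10 [-26.  23.] 10 [-26.  23.] 30 [-26.  23.] 50 [-28.  25.] 70 [-27.  22.] 
stack 1418 (515.2063598632812, -321.7486572265625) (66.71912384033203, 175.7886199951172) 78.26087188720703 z 65.53554734723053 ax [-0.97776598  0.20969905] 167.89528370587743
-90 [-30.  28.] -70 [-34.  32.] -50 [-33.  33.] -30 [-34.  30.] -10 [-26.  24.] 10 [-25.  25.] 30 [-25.  26.] 50 [-28.  27.] 70 [-25.  23.] 
rim 405 ((456.578369140625, 13.152244567871094), (240.8491668701172, 90.27964782714844), 14.893670082092285)
```

View pics/a.png

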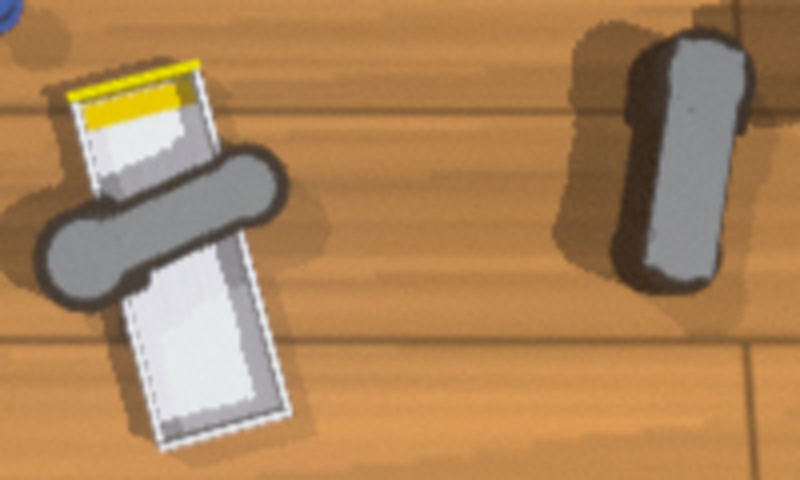

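View pics/b.png

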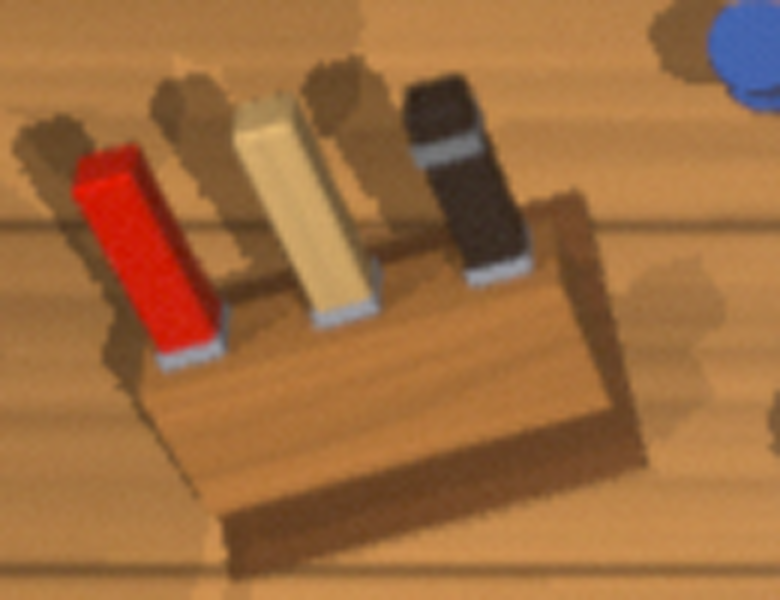

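The crops show the sole's wide toe end at its left (90,255 in the crop), the stack's wide toe end at the far end (top), and the tray's yellow end far. Crop b shows the awl handle face running from the shoulder at (160,355)-(222,335) to the butt at (78,190)-(140,172). Sizes and heights match the given dimensions (67x176, z 57 and 65.5, rim 241x90). Next I'll fit the awl axis.

Run:
```python
from h import *
P=np.load("pics/P.npy")
def full(q): return np.array(q)/6.+[155-.42,195-.42]
faces={"awl":[(160,355),(222,335),(140,172),(78,190)],"scr":[(312,312),(374,295),(295,118),(238,140)],"rasp":[(465,272),(528,252),(472,105),(408,112)]}
for n,q in faces.items():
    q=full(q);m=np.zeros((400,640),np.uint8)
    c=q.mean(0);cv2.fillConvexPoly(m,np.round(c+(q-c)*.8).astype(int),1)
    X=P[m>0];X=X[X[:,2]>60]
    c=X.mean(0);nrm=np.linalg.svd(X-c)[2][2]
    for _ in range(3):
        X2=X[abs((X-c)@nrm)<4];c=X2.mean(0);nrm=np.linalg.svd(X2-c)[2][2]
    nrm*=np.sign(nrm[2])
    # ray-plane at corners
    o=-optics.camera_params("top")["R"].T@optics.camera_params("top")["t"]
    far=deproj("top",None,q,0.);w=far-o
    C=o+w*(((c-o)@nrm)/(w@nrm))[:,None]
    sh,bt=C[:2].mean(0),C[2:].mean(0);L=np.linalg.norm(bt-sh);a=(bt-sh)/L
    print(n,len(X2),"nrm",nrm.round(3),"sh",(sh-13*nrm).round(1),"bt",(bt-13*nrm).round(1),"L",L.round(1),"W",np.linalg.norm(C[1]-C[0]).round(1),"a",a.round(3),"lean",np.degrees(np.arccos(a[2])).round(1),"yaw",np.degrees(np.arctan2(a[1],a[0])).round(1),"ydir",(C[0]-C[1]).round(1))
# block front-face edges
e=full([(222,517),(608,407)]);E=deproj("top",None,e,0.);
p=P[[int(281-3),int(263-3)],[194,255]];print(E.round(0),p.round(0))
X=np.array([deproj("top",None,full([(195,500),(612,405)]),z) for z in(20,)])[0];print(X.round(1),np.degrees(np.arctan2(*(X[0]-X[1])[[1,0]])))
```

```text
awl 246 nrm [-0.687 -0.238  0.687] sh [501.2 375.4  84.9] bt [561.6 389.9 150.3] L 90.2 W 26.5 a [0.67  0.161 0.725] lean 43.5 yaw 13.5 ydir [-8.3 25.2  0.4]
scr 244 nrm [-0.703 -0.204  0.682] sh [518.8 312.6  84.4] bt [582.1 327.4 154.1] L 95.3 W 26.5 a [0.664 0.155 0.731] lean 43.0 yaw 13.1 ydir [-7.2 25.5  0.3]
rasp 76 nrm [-0.399  0.904  0.154] sh [ 438.2   23.1 1080.3] bt [ 438.1   22.9 1080.9] L 0.7 W 9.5 a [-0.141 -0.227  0.964] lean 15.5 yaw -121.9 ydir [-0.9 -2.   9.3]
[[421. 385.   0.]
 [470. 213.   0.]] [[428. 368.  35.]
 [475. 210.  35.]]
[[428.5 391.   20. ]
 [470.3 207.7  20. ]] 102.8469346816058
```

```bash
cat >> h.py <<'E'
def down(deg):  # tool down, tool y at this heading
    a=np.radians(deg);y=np.array([np.cos(a),np.sin(a),0]);z=np.array([0,0,-1.]);return np.c_[np.cross(y,z),y,z]
S,SA=np.array([473,24.4]),114.4
K,KA=np.array([515.3,-321.2]),-12.1
T,TA=np.array([456.6,13.2]),14.9
u=lambda d:np.array([np.cos(np.radians(d)),np.sin(np.radians(d))])
gs=S-5*u(SA);gk=K-5*u(KA)
E
python3 - <<'E'
from h import *
off=90
qs={}
for o in(90,-90):
    for n,g,A,z in(("s",gs,SA,61),("k",gk,KA,92)):
        q=ctrl.solve_ik([*g,z],down(A+o));print(o,n,None if q is None else np.round(q,2))
        qs[o,n]=q
# awl grasp both half turns
yaw,l=np.radians(15),np.radians(43.5)
hx=np.array([np.cos(yaw),np.sin(yaw),0]);hy=np.array([-hx[1],hx[0],0])
a=hx*np.sin(l)+[0,0,np.cos(l)];tz=hx*np.cos(l)-[0,0,np.sin(l)]
for s in(1,-1):
    R=np.c_[np.cross(s*hy,tz),s*hy,tz]
    for k in (50,140):
        q=ctrl.solve_ik(np.array([495,373.7,78])+k*a-15*tz,R);print("awl",s,k,None if q is None else np.round(q,2))
    print("tray",s,np.round(ctrl.solve_ik([*T,33+25],down(TA+90*s)),2))
o=next(o for o in(90,-90) if qs[o,"s"] is not None and qs[o,"k"] is not None and max(abs(qs[o,"s"][5]),abs(qs[o,"k"][5]))<2.7)
print("use",o)
ctrl.gripper_to(85,40)
ctrl.move_ptp([*gs,220],down(SA+o));ctrl.move_l([*gs,61],vel=120)
ctrl.gripper_to(30,40);s=sensors.read_state();print(s["grip_width"],s["grasp_force"],s["t"],s["force"])
ctrl.move_l([*gs,180],vel=120)
s=sensors.read_state();print(s["grip_width"],s["grasp_force"],s["t"],s["force"])
open("o","w").write(str(o))
p,d=optics.grab_frame("scene");cv2.imwrite("pics/c.png",cv2.resize(p[50:300,100:500],None,fx=2,fy=2)[:,:,::-1])
E
```

```text
90 s [-0.14  0.26  1.94 -0.    0.94  2.58]
90 k [-0.7   0.44  1.6  -0.    1.1  -2.06]
-90 s [-0.14  0.26  1.94 -0.    0.94 -0.57]
-90 k [-0.7   0.44  1.6  -0.    1.1   1.08]
awl 1 50 None
awl 1 140 [ 0.57  0.25  1.84 -0.73  0.34 -0.66]
tray 1 [-0.16  0.24  1.98 -0.    0.92 -1.99]
awl -1 50 None
awl -1 140 [ 0.57  0.25  1.84 -0.73  0.34  2.48]
tray -1 [-0.16  0.24  1.98 -0.    0.92  1.15]
use 90
49.08673042395378 42.63324558734894 4.5333 [-0.8191886   0.24087029  5.05635711]
49.25726793538293 41.89008593559265 5.675 [ 0.31203588  0.4852717  -2.05463403]
```

View pics/c.png

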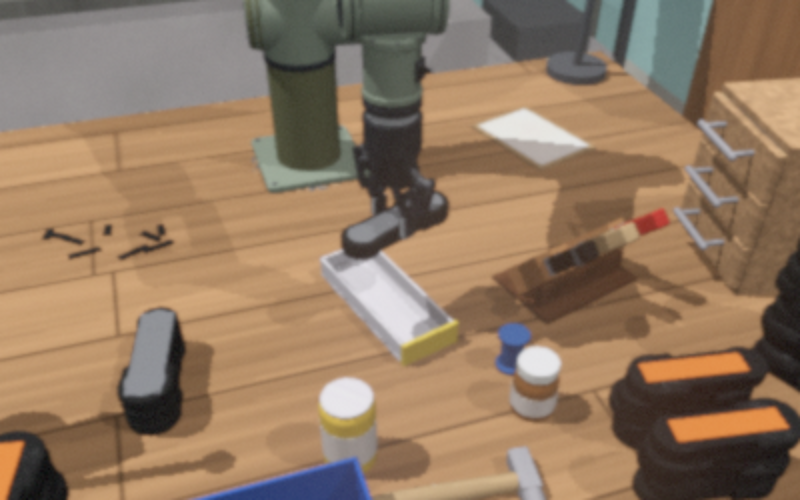

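The sole is held (width 49, 2 N of weight) above the clear tray, at about (395,225) in the crop. Next I'll place it on the stack.

Run:
```python
from h import *
o=90
ctrl.move_ptp([*gk,180],down(KA+o));ctrl.move_l([*gk,105],vel=100);ctrl.hold(.3)
hit=ctrl.move_l([*gk,88],vel=25,threshold=5)
s=sensors.read_state();print(hit,s["eef_pos"],s["force"],s["t"],s["grip_width"])
ctrl.gripper_to(68);ctrl.hold(.2)
ctrl.move_l([*gk,220],vel=150);ctrl.move_ptp([420,60,300],down(105));
p,d=optics.grab_frame("top")
np.savez("pics/t1.npz",p=p,d=d);cv2.imwrite("pics/d.png",cv2.resize(p[195:325,285:485],None,fx=4,fy=4)[:,:,::-1])
v,uu=np.mgrid[200:290,430:485];Q=deproj("top",d,np.c_[uu.ravel(),v.ravel()]);q=Q[(Q[:,2]>78)&(Q[:,2]<100)][:,:2]
c,sz,an=cv2.minAreaRect(q.astype(np.float32));print(c,sz,an,len(q),np.median(Q[(Q[:,2]>78)&(Q[:,2]<100),2]),sensors.read_state()["t"])
# awl reach scan
for yaw0 in(15,):
  yaw=np.radians(yaw0);hx=np.array([np.cos(yaw),np.sin(yaw),0]);hy=np.array([-hx[1],hx[0],0]);l=np.radians(43.5)
  a=hx*np.sin(l)+[0,0,np.cos(l)]
  for dt in(0,5,10,15,20,25,30,35):
    g=l+np.radians(dt);tz=hx*np.cos(g)-[0,0,np.sin(g)]
    for sgn in(1,-1):
      R=np.c_[np.cross(sgn*hy,tz),sgn*hy,tz]
      r=[]
      for k in(45,60,75,130,150):
        try:qq=ctrl.solve_ik(np.array([495,373.7,78])+k*a-15*tz,R)
        except Exception as e:qq=None
        r.append(None if qq is None else np.round(qq[3:],2).tolist())
      print(dt,sgn,r)
```

```text
True [ 510.46607742 -320.22538373   92.71416337] [ 1.04849075 -0.1217161   2.89055153] 11.2833 49.06736635280514
(516.5286254882812, -318.4451904296875) (68.3865737915039, 177.30174255371094) 75.7380142211914 1485 88.32257075953976 14.35
0 1 [None, None, [-1.07, 0.28, -0.28], [-0.77, 0.32, -0.61], [-0.69, 0.35, -0.7]]
0 -1 [None, None, None, [-0.77, 0.32, 2.53], [-0.69, 0.35, 2.44]]
5 1 [[-0.82, 0.31, -0.52], [-0.74, 0.32, -0.6], [-0.68, 0.34, -0.68], [-0.5, 0.42, -0.88], [-0.46, 0.45, -0.93]]
5 -1 [[-0.82, 0.31, 2.62], [-0.74, 0.32, 2.54], [-0.68, 0.34, 2.47], [-0.5, 0.42, 2.26], [-0.46, 0.45, 2.21]]
10 1 [[-0.52, 0.39, -0.82], [-0.48, 0.42, -0.87], [-0.44, 0.44, -0.92], [-0.34, 0.53, -1.04], [-0.32, 0.56, -1.07]]
10 -1 [[-0.52, 0.39, 2.32], [-0.48, 0.42, 2.27], [-0.44, 0.44, 2.23], [-0.34, 0.53, 2.1], [-0.32, 0.56, 2.07]]
15 1 [[-0.34, 0.5, -1.0], [-0.32, 0.52, -1.03], [-0.3, 0.55, -1.06], [-0.24, 0.64, -1.14], [-0.23, 0.67, -1.16]]
15 -1 [[-0.34, 0.5, 2.14], [-0.32, 0.52, 2.11], [-0.3, 0.55, 2.08], [-0.24, 0.64, 2.0], [-0.23, 0.67, 1.98]]
20 1 [[-0.23, 0.61, -1.12], [-0.22, 0.64, 
[... 156 characters left out ...]
1.93], [-0.16, 0.79, 1.92]]
25 1 [[-0.15, 0.72, -1.19], [-0.15, 0.75, -1.2], [-0.14, 0.78, -1.22], [-0.12, 0.87, -1.26], [-0.11, 0.91, -1.27]]
25 -1 [[-0.15, 0.72, 1.95], [-0.15, 0.75, 1.94], [-0.14, 0.78, 1.93], [-0.12, 0.87, 1.89], [-0.11, 0.91, 1.87]]
30 1 [[-0.1, 0.84, -1.24], [-0.1, 0.86, -1.25], [-0.09, 0.89, -1.26], [-0.08, 0.99, -1.29], [-0.08, 1.02, -1.3]]
30 -1 [[-0.1, 0.84, 1.9], [-0.1, 0.86, 1.89], [-0.09, 0.89, 1.88], [-0.08, 0.99, 1.85], [-0.08, 1.02, 1.84]]
35 1 [[-0.06, 0.95, -1.28], [-0.06, 0.97, -1.29], [-0.06, 1.0, -1.29], [-0.05, 1.1, -1.32], [-0.05, 1.14, -1.32]]
35 -1 [[-0.06, 0.95, 1.86], [-0.06, 0.97, 1.85], [-0.06, 1.0, 1.85], [-0.05, 1.1, 1.82], [-0.05, 1.14, 1.82]]
```

View pics/d.png

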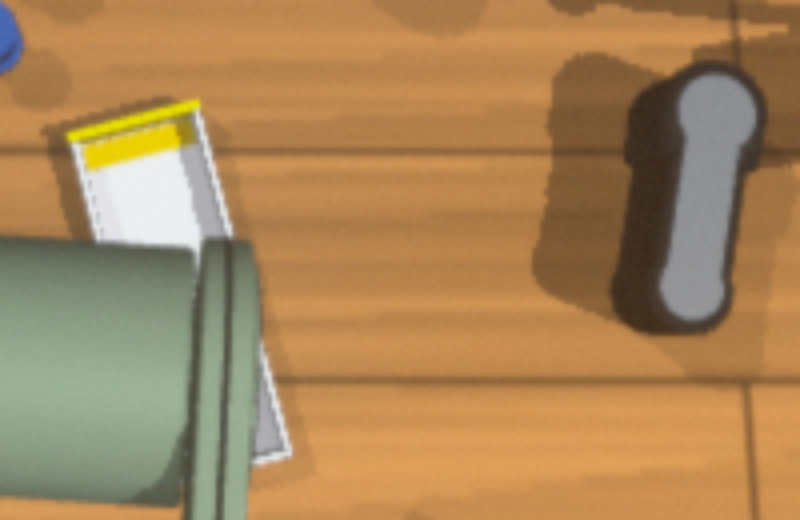

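The sole sits on the stack, 3 mm off at top z 88, with its toe far like the stack's. I'll take the awl with the tool 10° steeper than square to its axis.

```bash
cat >> h.py <<'E'
def awlR(lean,dt=10,yaw=15):  # tool pose for an awl leaning so far; returns R, awl axis
    y=np.radians(yaw);hx=np.array([np.cos(y),np.sin(y),0]);hy=np.array([-hx[1],hx[0],0]);l=np.radians(lean);g=l+np.radians(dt)
    tz=hx*np.cos(g)-[0,0,np.sin(g)]
    return np.c_[np.cross(hy,tz),hy,tz],hx*np.sin(l)+[0,0,np.cos(l)]
G=np.array([531.4,382.7,117.6])
E
python3 - <<'E'
from h import *
R,a=awlR(43.5);tz=R[:,2]
ctrl.gripper_to(46,60)
ctrl.move_ptp(G-134*tz,R)
hit=ctrl.move_l(G-14*tz,vel=80,threshold=8)
s=sensors.read_state();print(hit,s["eef_pos"]-(G-14*tz),s["force"],s["t"])
if not hit:
    ctrl.gripper_to(15,60);s=sensors.read_state();print(s["grip_width"],s["grasp_force"],s["force"],s["wrist_torque"])
p,d=optics.grab_frame("top");q,_=optics.grab_frame("scene")
f=lambda i:cv2.resize(i,(400,400),interpolation=cv2.INTER_CUBIC)
cv2.imwrite("pics/e.png",np.hstack([f(p[180:300,150:270]),f(q[110:230,330:450])])[:,:,::-1])
E
```

```text
False [0.05326351 0.18123449 0.57666389] [ 0.0995813  -0.26644337 -0.56456893] 17.5417
24.923385998346046 61.781519651412964 [-1.68171037 -0.36208387  1.84154565] [-0.08043608  0.30130417  0.01007767]
```

View pics/e.png

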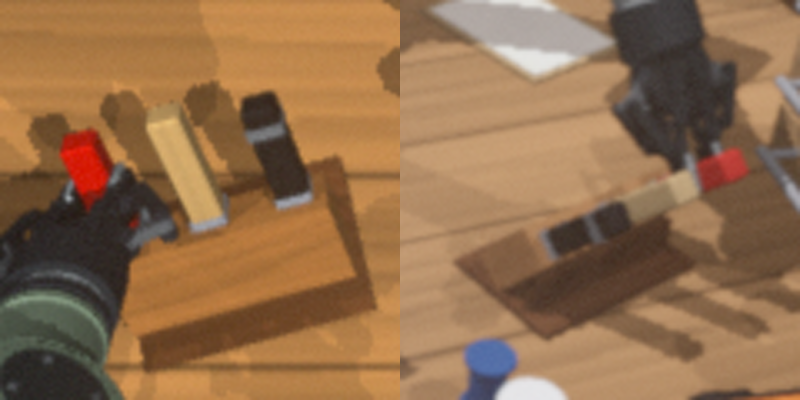

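The grip is on the handle (width 24.9), clear of the scraper. Now I'll pull it out along its axis, lift it and level it.

Run:
```python
from h import *
R,a=awlR(43.5);tz=R[:,2]
hit=ctrl.move_l(G-14*tz+105*a,vel=60,threshold=15)
s=sensors.read_state();print(hit,s["grip_width"],s["force"],s["wrist_torque"],s["t"])
if not hit:
    g=G+105*a+[-40,0,80];ctrl.move_l(g-14*tz,vel=100)
    R2,_=awlR(90,yaw=TA)
    gt=np.array([*(T+38*u(TA)),150.]);ctrl.move_ptp(gt-14*R2[:,2],R2)
    s=sensors.read_state();print(s["grip_width"],s["force"],s["wrist_torque"],s["t"],s["q"])
p,d=optics.grab_frame("top");q,e=optics.grab_frame("scene")
np.savez("pics/t2.npz",p=p,d=d,q=q,e=e)
f=lambda i:cv2.resize(i,(400,400),interpolation=cv2.INTER_CUBIC)
cv2.imwrite("pics/f.png",np.hstack([f(p[180:320,250:390]),f(q[110:250,220:360])])[:,:,::-1])
```

```text
False 25.116656552764837 [ 0.18086563 -0.22079651 -1.27755417] [-0.09375668  0.34844849 -0.00288991] 19.85
24.938974622706144 [ 0.72134432  0.98176116 -0.83452174] [ 0.10187846 -0.14802467 -0.01930012] 22.375 [-0.09034052  0.24504012  1.70760098 -0.06095141  1.35231971 -1.90392297]
```

View pics/f.png

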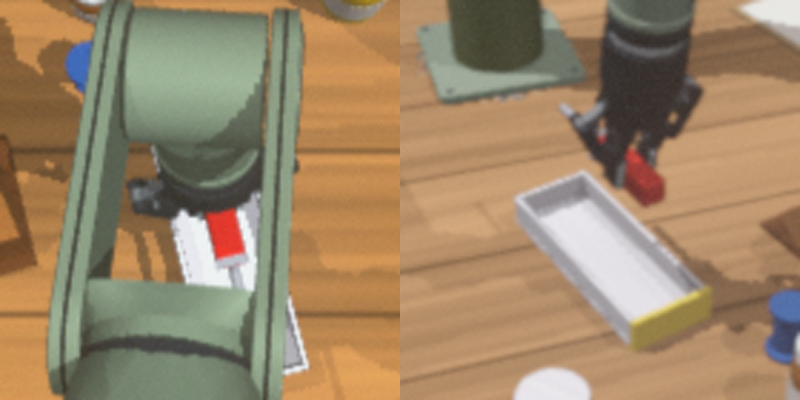

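The awl is held over the tray: handle at (225,235) in the left view, shank towards the robot, butt towards the yellow end. Next I'll check its level from the depth and set it down.

Run:
```python
from h import *
f=np.load("pics/t2.npz");p=f["p"].astype(int);v,uu=np.mgrid[0:400,0:640]
m=(p[...,0]>120)&(p[...,1]<60)&(p[...,2]<60)&(uu>300)&(uu<360)&(v>230)&(v<300)
X=deproj("top",f["d"],np.c_[uu[m],v[m]]);X=X[abs(X[:,2]-np.median(X[:,2]))<15]
t=(X[:,:2]-T)@u(TA);w=(X[:,:2]-T)@u(TA+90)
print(len(X),"slope z",np.polyfit(t,X[:,2],1),"w",np.polyfit(t,w,1),t.min(),t.max(),np.median(X[:,2]))
R2,_=awlR(90,yaw=TA);gt=np.array([*(T+38*u(TA)),0.]);tz=R2[:,2]
P=lambda z:gt+[0,0,z]-14*tz
ctrl.move_l(P(45),vel=80);ctrl.hold(.3)
hit=ctrl.move_l(P(16),vel=20,threshold=4)
s=sensors.read_state();print(hit,(s["eef_pos"]+14*tz)-gt,s["force"],s["wrist_torque"],s["t"])
q,e=optics.grab_frame("scene");cv2.imwrite("pics/g.png",cv2.resize(q[130:250,220:360],None,fx=5,fy=5,interpolation=cv2.INTER_CUBIC)[:,:,::-1])
```

```text
99 slope z [3.27330097e-02 1.63125568e+02] w [0.02372619 2.61818745] -3.3784831079065185 29.147056277778006 163.4986182235881
True [-1.52220685e-01 -9.60378185e-03  1.71376781e+01] [ 0.15461582 -0.50683078  5.03606733] [ 0.01597353 -0.07308072 -0.04626989] 25.5167
```

View pics/g.png

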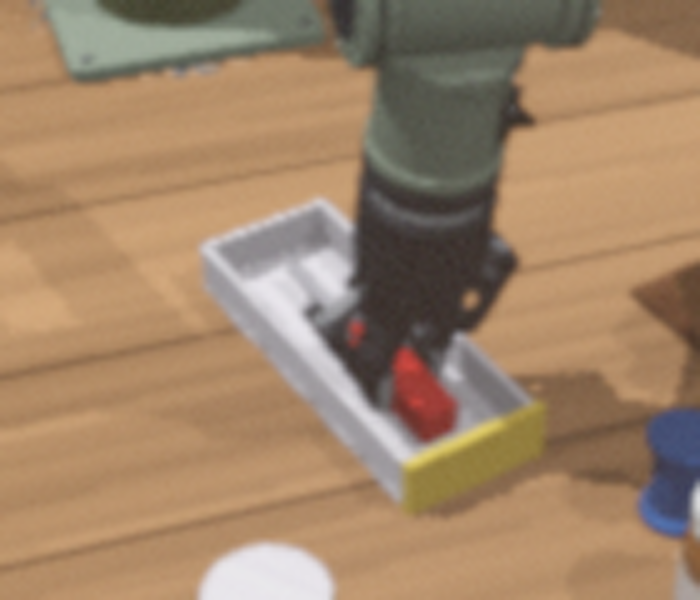

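The handle rests on the tray floor (axis height 17 against the expected 18), inside the walls. I'll release it, retreat and check.

Run:
```python
from h import *
s=sensors.read_state();p0=s["eef_pos"];tz=s["eef_rot"][:,2]
ctrl.gripper_to(37,20);ctrl.hold(.3);print(sensors.read_state()["force"])
ctrl.move_l(p0-60*tz,vel=50);ctrl.move_l(p0-120*tz+[0,0,60],vel=150)
ctrl.move_ptp([330,330,330],down(105))
p,d=optics.grab_frame("top");np.savez("pics/t3.npz",p=p,d=d)
v,uu=np.mgrid[215:322,295:365];q=p[215:322,295:365].astype(int);X=deproj("top",d,np.c_[uu.ravel(),v.ravel()])
m=((q[...,0]>110)&(q[...,1]<60)&(q[...,2]<60)).ravel();X=X[m]
t=(X[:,:2]-T)@u(TA);w=(X[:,:2]-T)@u(TA+90);print(m.sum(),t.min(),t.max(),w.min(),w.max(),np.median(X[:,2]),np.polyfit(t,X[:,2],1),sensors.read_state()["t"])
cv2.imwrite("pics/h.png",cv2.resize(p[160:320,160:480],None,fx=2.5,fy=2.5,interpolation=cv2.INTER_CUBIC)[:,:,::-1])
```

```text
[ 1.42978991 -0.25790389  1.21228092]
126 -2.3817169215570457 79.27631416045794 -8.647315946581532 10.38982417050092 30.62790213708422 [3.51189449e-03 3.03994884e+01] 29.9083
```

View pics/h.png

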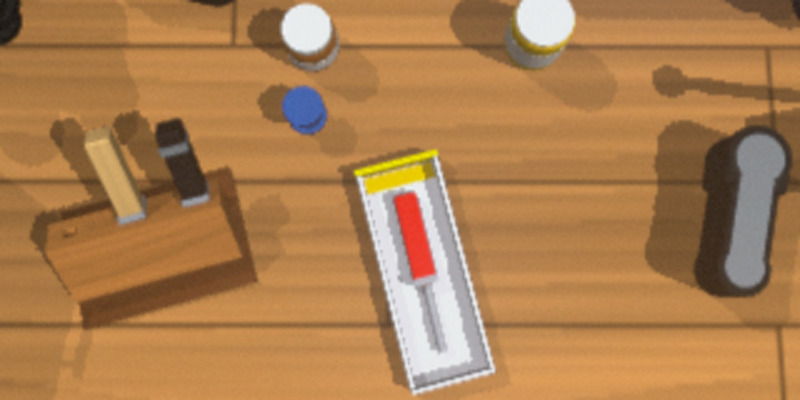

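The awl lies flat in the tray at (415,270), butt to the yellow end (butt about +80 mm, tip about -90 mm along the tray). The sole is on the stack at (750,210), and the other tools and bench items look undisturbed.

```bash
python3 -c "
from plant import ctrl
print(ctrl.finish_job())"
```

```text
the job is handed in; nothing more can be done
None
```

The job is handed in at about 30 s of the 66 s allowed: the sole is on the stack about 3 mm off centre with its toe the right way, the awl lies flat in the tray with its butt to the yellow end, and nothing else looked moved in the last picture; no verdict came back.

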